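# Hold a canister lid at its vent position

### The arm

A 6-joint arm with a two-finger parallel gripper is mounted at the origin on the work surface. World frame = base frame: x ahead of the robot, y to its left, z up, the work surface at z = 0. Lengths are in m, angles in degrees, forces in N, time in s.
With the tool pointing down it reaches from about 0.3 to 0.75 m from the base axis. Payload 8.5 kg.
Tool frame: the origin (TCP) lies at the very end of the fingers, on their centre line; the grasp point (between the pads) lies 19 mm behind it; x points along the fingers, y is the direction in which the jaws open and shut, and the axes are right-handed (so a half turn about x gives the same grasp; the last joint's range is limited). The gripper opens to 85 mm and grips with 20 to 120 N. Pads are 22 mm wide; open, the fingers measure 114 mm over their backs; the gripper's body (76 mm by 85 mm) begins 54 mm behind the grasp point. The pads swing forward as they close: fully open they stand 13 mm farther back than shut.
Start: joints at [-85.732, 21.807, 74.336, -0, 83.858, -12.336], TCP at [0.157, -0.527, 0.231] pointing down, gripper open.
Joint ranges: [-178.18, 178.18], [-50.72, 133.34], [12.68, 142.11], [-81.47, 261.47], [9.98, 163.14], [-165.26, 165.26]. Speed limits (degrees/s): [136.94, 136.94, 180, 180, 180, 180].

### API

Orientations are given as [roll, pitch, yaw] about the fixed x, y, z axes, in that order (R = Rz(yaw) Ry(pitch) Rx(roll)).
In Python, from plant import observe, read_camera, sign_off gives the robot as it stands.
- The arm moves only by the tool jog_arm, never from a script. Its argument "series" is a list of rows, each a list of 6 numbers: the shift along the tool's x, y, z in mm, then the turn, a rotation vector about the tool's x, y, z in degrees. A call has 1 to 5 rows; each row is the pose to reach, as a shift and turn from the pose commanded when the call began, along the tool's axes at that moment; what a row does not reach only later rows make up. A row lasts 1/8 s, in which the tool goes at most 62.5 mm and 10.7 degrees, less where a joint would pass 70% of its speed; a pose out of reach is approached as far as the arm can. A call with a gripper value outside its range is refused whole. "gripper" is the finger opening in mm, from 0 to 85.4, set as the call begins (left out, the last holds). The fingers move at their own pace and stop on an object; "force" is the grip in N (left out, the last holds). Time passes only in rows, so rows that repeat a pose let the fingers close. It gives the time, the measured TCP pose, the force and the opening at its end, in the units of the state.
- observe(): the state, without advancing time (a new reading comes with each control period).
- read_camera(name): name is "scene" or "top" or "wrist"; returns a dict with "image" (384x512x3 uint8, red, green, blue), "range_z" (384x512 float32, m along the optical axis (not along the pixel's ray), 0 where there is no reading), "fovy" (degrees; the focal length in pixels is half the picture's height over the tangent of half this angle, whatever the lens; pixels are square), "cx", "cy" (the principal point, pixels), "k1" (the pictures are not rectified: a ray, as slopes to the right and down, at radius r is drawn at 1 + k1 r^2 times it, then the intrinsics apply), "R" (3x3) and "t" (3): a world point X has camera coordinates R X + t. Camera axes: x right, y down, z forward; pixel columns grow to the right and rows downward; lengths in m; the calibration is good to about 2 mm. A picture is of the moment at which its call begins.
- sign_off(): hands the job in, once; it reports no verdict.
The state is a dict: "t": time; "joints": joint angles; "joint_velocities": joint speeds; "tau": joint torques, N m; "ee_pos": TCP position; "tool_rot": TCP orientation; "force": force on the tool from outside, world axes, zero at the start; "moment": the same for the moment, N m; "width": finger opening in m.
Only numpy, scipy, OpenCV 4.12 (cv2) and the standard library are available. Lean on these libraries where they do the work, as an engineer would, in place of code of your own. Each camera call takes 0.05 s, during which the arm holds its last target.

### The job

Take the lid with the bar grip, drop it fully into the mouth of the open canister so its two lugs pass through the notches, and turn it clockwise (seen from above) halfway to its lock, an eighth of a turn (45 degrees), where the canister vents. A spring turns it back, so finish while still gripping the lid and holding it there; never let it go on to click into the lock, and leave the other things on the bench where they are.

Things in the scene. Friction and masses are not known exactly. Their poses are not given: they have to be found in the camera images.
- canister: Open aluminium canister bolted down, left or right: dark foot 116 mm across, 10 mm thick; tube 90 mm across; rim 110 mm above the bench. Origin: on its axis at bench level, z up. Two notches in the mouth, on its +x and -x side, each with a dark index tab 12 mm wide on the tube's outside (to 53 mm from the axis). Turning is stopped anticlockwise; clockwise the lock clicks at 85 to 90 degrees, rubbing from about 52.
- mouth (a point): Centre of the canister's mouth, at rim height (110 mm), axes as the canister's. The collar here is 8 mm thick, with a hole 56 mm across and two opposite notches along x, each 15 mm wide (along y), reaching to 37 mm from the axis. Under it is a hollow for the lugs.
- lid: Loose bayonet lid, 0.1 to 0.2 kg, standing upright on its plug. Origin: centre of the plug's underside, z up. Plug 51 mm across (foot 47 mm), 16 mm tall; two lugs at its bottom on the lid's +x and -x, reaching 34 mm from the axis, 10 mm wide, 5 mm tall; grey disc 92 mm across at 16 to 22 mm height. Fully down in the canister, the disc rests on the rim and this origin is 94 mm above the bench.
- lid_grip (a point): Middle of the black bar grip on the lid's disc, 38 mm above the lid's origin, axes as the lid's. The bar runs along x, in line with the lugs: 64 mm long, 16 mm wide (y), from 22 to 52 mm above the lid's origin. The lid drops in when its x lies along the canister's x, either way round (alike after a half turn). Once turned it cannot be lifted out (3 mm of play).
- vent_ring (a joint): Sprung ring hidden in the canister, pushed round by the lugs. 0 at rest, grows as the lid is turned clockwise: the lid's turn from the notches less about 0.1 rad of play (about 0.69 rad when turned 45 degrees, 1.40 to 1.47 at the lock). Its spring resists with 0.10 N m at 0, 0.15 halfway, 0.21 at the lock, and turns the lid back if let go.
- plain_lid: Bystander, loose: decoy lid: grey disc 76 mm across, 10 mm thick, with a ROUND black knob (28 mm across, top at 28 mm), no lugs. Origin: centre of its underside. Leave it alone.
- sealed_canister: Bystander, loose: already closed canister, 80 mm across, 108 mm tall, smooth cap. Origin: centre of its underside. Leave it alone.
- tape_roll: Bystander, loose: empty cardboard tape core, 90 mm across, 48 mm tall, standing between the task's two places. Origin: centre of its underside. Leave it alone.
- water_bottle: Bystander, loose: clear bottle, 64 mm across, 190 mm tall. Origin: centre of its underside. Leave it alone.
- small_carton: Bystander, loose: closed carton 90 x 120 x 60 mm. Origin: centre of its underside. Leave it alone.
- mouse: Bystander, loose: grey computer mouse, 100 x 58 x 34 mm. Origin: centre of its underside. Leave it alone.
- label_roll: Bystander, loose: roll of blank paper labels, 100 mm across, 60 mm tall. Origin: centre of its underside. Leave it alone.

How it is judged:
By the outcome, as a careful person would: the job done as asked, in the order asked, and still so for the second after the job is handed in, while the arm keeps its last pose, push and grip.
It also fails if it takes over 54 s, if anything falls off the work surface, if the arm or the gripper's body presses on something with over 40 N, if the wrist force passes 120 N, or if a joint passes its speed limit or range.

## Working session

There is one attempt and no reset: what is moved stays moved. The work goes in short steps, Python scripts to look and compute and a tool call to move; the robot and the scene stay as the last step left them, time stands still between calls to the robot, and variables do not carry over. Pictures are saved under pics/ and viewed, and the job is handed in when it is done.

Besides the shell and the picture viewer there is one more tool, called after "Call:" in YAML: its name, and indented under it one key for each argument. jog_arm: Moves the arm, as the interface text tells. Its arguments: {"type":"object","properties":{"series":{"type":"array","items":{"type":"array","items":{"type":"number"}}},"gripper":{"type":"number"},"force":{"type":"number"}},"required":["series"]}

```bash
mkdir -p pics; ls; cat > h.py <<'E'
import numpy as np, cv2, pickle
from plant import observe, read_camera
def snap(name,tag):
    c=read_camera(name); pickle.dump(c,open(f'pics/{tag}.pkl','wb'))
    cv2.imwrite(f'pics/{tag}.png',cv2.cvtColor(c['image'],cv2.COLOR_RGB2BGR)); return c
def load(tag): return pickle.load(open(f'pics/{tag}.pkl','rb'))
def rays(c,uv):
    uv=np.atleast_2d(np.asarray(uv,float)); f=c['image'].shape[0]/2/np.tan(np.radians(c['fovy'])/2)
    d=(uv-[c['cx'],c['cy']])/f; s=d.copy()
    for _ in range(20): s=d/(1+c['k1']*(s**2).sum(1,keepdims=True))
    w=np.c_[s,np.ones(len(s))]
    return -c['R'].T@c['t'], w@c['R']
def onplane(c,uv,z):
    o,d=rays(c,uv); return o+d*((z-o[2])/d[:,2])[:,None]
def cloud(c):
    h,w=c['range_z'].shape; v,u=np.mgrid[:h,:w]
    o,d=rays(c,np.c_[u.ravel(),v.ravel()]); return (o+d*c['range_z'].reshape(-1,1)).reshape(h,w,3)
E
python3 - <<'E'
from h import *
for n in('scene','top','wrist'):
    c=snap(n,n+'0'); print(n,c['fovy'],c['cx'],c['cy'],c['k1'],-c['R'].T@c['t'])
print(observe())
E
```

```text
pics
scene 53.135034186429884 258.8309175608662 197.07632334188804 -0.026636115241770387 [ 0.90165589 -0.73935337  0.74770994]
top 47.97251368127987 256.8086592414843 192.36226416943077 -0.08234096027236101 [ 0.3838413  -0.01590101  1.24351685]
wrist 70.4084029792026 256.03901266721573 191.87122122292448 0.003277307675080048 [ 0.22355323 -0.50644355  0.37377777]
{'t': 0.15, 'joints': array([-8.57299768e+01,  2.18318515e+01,  7.43694752e+01, -1.60851643e-03,
        8.38565795e+01, -1.23383232e+01]), 'joint_velocities': array([ 0.04703188, -0.04284855, -0.1143781 , -0.03622178, -0.06321571,
        0.00448895]), 'tau': array([ 1.72877080e-03, -4.48628783e+01, -2.31343925e+01, -1.68714382e-04,
        3.78195356e-03, -1.42012891e-05]), 'ee_pos': array([ 0.1571575 , -0.52686057,  0.23088737]), 'tool_rot': array([-100.75647936,   89.94207167,   95.85203999]), 'force': array([-0.9353115 ,  0.33647412, -0.14305713]), 'moment': array([-0.0284972 ,  0.04912679, -0.0307944 ]), 'width': 0.0855398133860351}
```

View pics/top0.png

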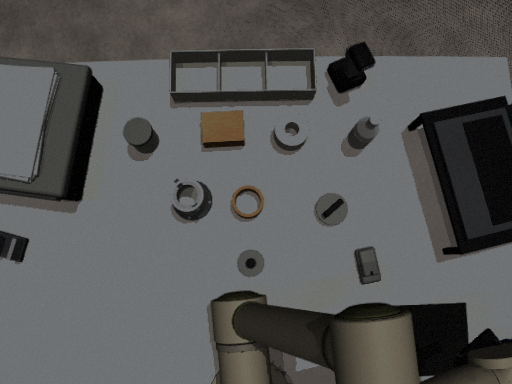

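View pics/scene0.png

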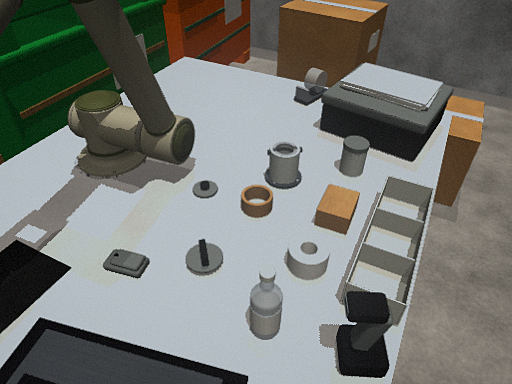

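View pics/wrist0.png

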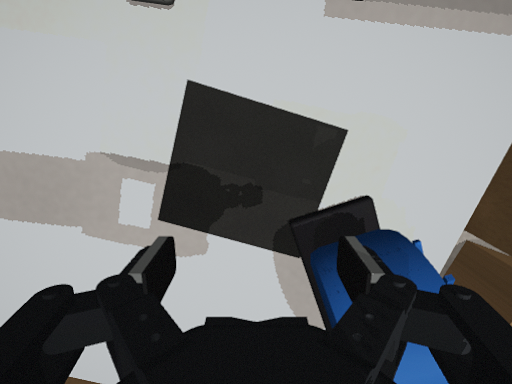

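The top view shows the canister near pixel (188,197) with its tab at about (178,182), and the lid with the bar near (331,209). The tape roll stands between them at (248,202). The decoy lid is at (251,263).

```bash
python3 - <<'E'
from h import *
c=load('top0'); P=cloud(c)
print('bench z', np.median(P[225:240,200:300,2]))
im=c['image']
def box(u0,u1,v0,v1): 
    m=np.zeros(im.shape[:2],bool); m[v0:v1,u0:u1]=1; return m
L=box(305,360,185,235)
z=P[...,2]
for lo,hi in((.012,.03),(.042,.062)):
    q=P[L&(z>lo)&(z<hi)]; print('lid',lo,len(q),q.mean(0),q.min(0),q.max(0), 'zmed',np.median(q[:,2]))
dark=L&(im.max(2)<40)&(z>.04)
q=P[dark][:,:2].astype(np.float32); print('bar',len(q),cv2.minAreaRect(q))
K=box(160,220,170,225)
q=P[K&(z>.1)&(z<.125)]; print('rim',len(q),np.median(q[:,2]),q.min(0),q.max(0))
for n,(u0,u1,v0,v1) in dict(can=(155,225,165,230),lid=(300,365,180,240)).items():
    cv2.imwrite(f'pics/{n}z.png',cv2.cvtColor(cv2.resize(im[v0:v1,u0:u1],None,fx=8,fy=8,interpolation=cv2.INTER_CUBIC),cv2.COLOR_RGB2BGR))
s=load('scene0')['image'][130:195,255:315]
cv2.imwrite('pics/cans.png',cv2.cvtColor(cv2.resize(s,None,fx=8,fy=8,interpolation=cv2.INTER_CUBIC),cv2.COLOR_RGB2BGR))
E
```

```text
bench z -0.0005862315272859853
lid 0.012 661 [ 0.51876686 -0.24400204  0.02127555] [ 0.47530553 -0.29077493  0.01363614] [ 0.56528013 -0.20006996  0.0289844 ] zmed 0.021247433367999058
lid 0.042 133 [ 0.51917996 -0.24430833  0.05089249] [ 0.49577986 -0.27360188  0.04480975] [ 0.54274197 -0.21640501  0.05699573] zmed 0.05093964919601479
bar 131 ((0.5196173787117004, -0.244943767786026), (0.015968462452292442, 0.06281372159719467), 39.726558685302734)
rim 535 0.10902827742659826 [0.50979507 0.11163989 0.100675  ] [0.59871701 0.19763773 0.11498775]
```

View pics/canz.png

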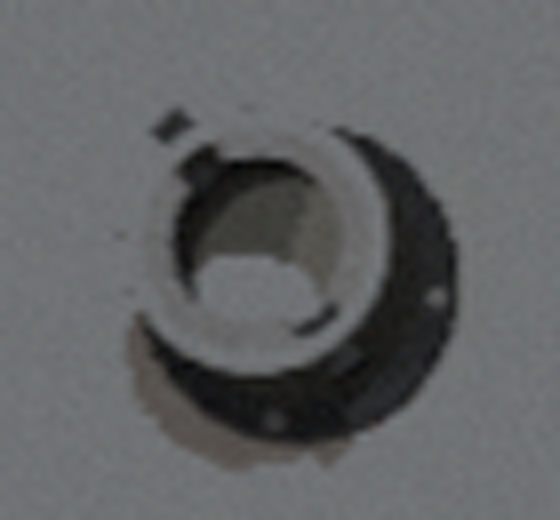

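View pics/lidz.png

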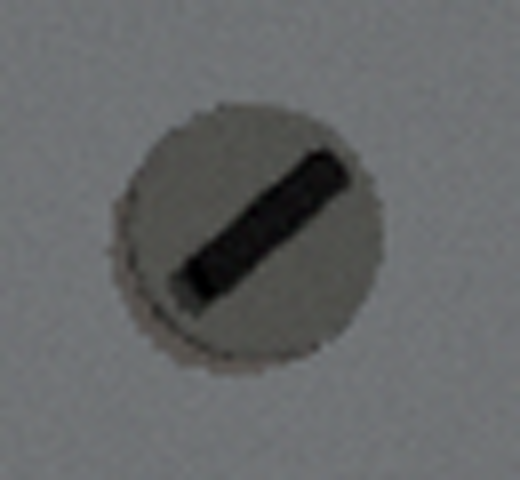

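View pics/cans.png

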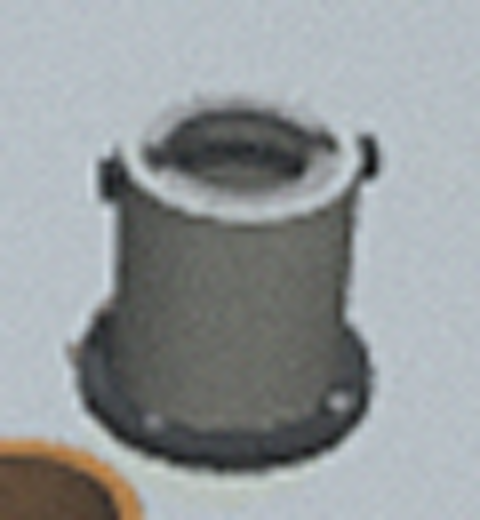

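```bash
cat >> h.py <<'E'
from scipy.spatial.transform import Rotation as Ro
def tool(s=None):
    s=s or observe(); return np.array(s['ee_pos']),Ro.from_euler('xyz',s['tool_rot'],degrees=True).as_matrix()
def goto(p,psi,s=None):
    """move to p, tool down, tool y at world angle psi: shift mm and rotvec deg in tool axes"""
    p0,R=tool(s); a=np.radians(psi); y=np.array([np.cos(a),np.sin(a),0]); x=np.array([0,0,-1.]); z=np.cross(x,y)
    T=np.c_[x,y,z]; print('shift',np.round(R.T@(np.array(p)-p0)*1000,1),'rot',np.round(Ro.from_matrix(R.T@T).as_rotvec(degrees=True),2))
def fitcircle(q):
    A=np.c_[2*q[:,:2],np.ones(len(q))]; s=np.linalg.lstsq(A,(q[:,:2]**2).sum(1),rcond=None)[0]
    return s[:2],np.sqrt(s[2]+s[:2]@s[:2])
E
python3 - <<'E'
from h import *
p,R=tool(); print(R.round(3)); print('psi y',np.degrees(np.arctan2(R[1,1],R[0,1])))
c=load('top0'); P=cloud(c); z=P[...,2]
m=np.zeros(z.shape,np.uint8); m[165:230,155:225]=((z>.095)&(z<.13))[165:230,155:225]
cs,h=cv2.findContours(m,cv2.RETR_CCOMP,cv2.CHAIN_APPROX_NONE)
for k,q in enumerate(cs):
    if len(q)>30:
        w=onplane(c,q[:,0],.11); o,r=fitcircle(w); print(h[0][k],len(q),o,r)
t=onplane(c,[[176.5,180.6]],.10); print('tab',t)
for o in [(0.5543,0.1546)]: print(np.degrees(np.arctan2(*(t[0,:2]-o)[::-1])))
for n in ('bottle',): 
    q=P[110:150,345:385]; q=q[q[...,2]>.05]; print(n,q.min(0),q.max(0))
E
```

```text
[[-0.     0.286 -0.958]
 [ 0.001 -0.958 -0.286]
 [-1.    -0.001 -0.   ]]
psi y -73.39147528147271
[-1 -1  1 -1] 101 [0.55423146 0.15436484] 0.0444109147309796
[-1  1 -1  0] 68 [0.5536791 0.1541727] 0.030116187785076253
tab [[0.59558441 0.18402327 0.1       ]]
35.47735358839652
bottle [ 0.3838413  -0.36619593  0.05002063] [ 0.76139269 -0.01590101  1.24351685]
```

```bash
python3 - <<'E'
from h import *
c=load('wrist0'); p,R=tool()
print('cam in tool',R.T@(-c['R'].T@c['t']-p)); print('axes in tool (rows cam axes)\n',(c['R']@R).round(3))
# view: TCP height .27, want camera axis to hit rim centre
a=np.radians(39.7); y=np.array([np.cos(a),np.sin(a),0]); x=np.array([0,0,-1.]); T=np.c_[x,y,np.cross(x,y)]
camo=T@(R.T@(-c['R'].T@c['t']-p)); d=T@(c['R']@R)[2]
h=.27+camo[2]-.11; off=camo+d*h/(-d[2]); print(off)
tgt=np.array([.554,.1543,0])-off; tgt[2]=.27; print(tgt); goto(tgt,39.7)
E
```

```text
cam in tool [-0.14287664 -0.0007292  -0.06948848]
axes in tool (rows cam axes)
 [[-0.001  1.     0.   ]
 [-0.274 -0.001  0.962]
 [ 0.962  0.001  0.274]]
[ 0.01042234 -0.01337849 -0.16      ]
[0.54357766 0.16767849 0.27      ]
shift [ -38.5 -555.2 -568.8] rot [-1.1309e+02 -6.0000e-02  3.0000e-02]
```

Call:
jog_arm:
  series:
    - [-8,-40,-41,-9,0,0]
    - [-16,-80,-82,-18,0,0]
    - [-24,-120,-123,-27,0,0]
    - [-32,-160,-164,-36,0,0]
    - [-40,-200,-205,-45,0,0]
  gripper: 85

```text
t: 0.78
ee_pos: [0.297, -0.2751, 0.2715]
tool_rot: [162.6, 90.0, 44.4]
force: [1.5, -0.1, 0.4]
width: 0.0848
```

```bash
python3 - <<'E'
from h import *
goto([.5436,.1677,.27],39.7);print(observe()['joints'].round(1),observe()['ee_pos'])
E
```

```text
shift [   1.6    8.8 -506.7] rot [-6.783e+01 -1.000e-02 -1.000e-02]
[-59.7   5.1  90.4   0.   84.5 -31.6] [ 0.29695527 -0.27505476  0.27150364]
```

Call:
jog_arm:
  series:
    - [0,1,-52,-7,0,0]
    - [0,2,-104,-14,0,0]
    - [0,3,-156,-21,0,0]
    - [0,4,-208,-28,0,0]
    - [0,5,-260,-34,0,0]

```text
t: 1.4
ee_pos: [0.425, -0.0488, 0.2713]
tool_rot: [-2.6, 90.0, -86.8]
force: [1.0, -0.4, 0.9]
width: 0.0848
```

```bash
python3 - <<'E'
from h import *
goto([.5436,.1677,.27],39.7);print(observe()['joints'].round(1),observe()['ee_pos'])
E
```

```text
shift [   1.3  139.9 -203.3] rot [-33.88   0.     0.  ]
[-22.5   7.6  87.5  -0.   84.9 -28.3] [ 0.42502414 -0.04877569  0.27130795]
```

Call:
jog_arm:
  series:
    - [0,28,-41,-7,0,0]
    - [0,56,-82,-14,0,0]
    - [1,84,-122,-21,0,0]
    - [1,112,-163,-28,0,0]
    - [1,140,-203,-34,0,0]

```text
t: 2.02
ee_pos: [0.5445, 0.1669, 0.27]
tool_rot: [-114.0, 90.0, -164.1]
force: [0.6, -0.7, -0.4]
width: 0.085
```

Call:
jog_arm:
  series:
    - [0,0,0,0,0,0]
    - [0,0,0,0,0,0]

```text
t: 2.28
ee_pos: [0.5437, 0.1649, 0.27]
tool_rot: [-110.4, 89.9, -160.8]
force: [-0.5, -0.4, -0.1]
width: 0.0846
```

```bash
python3 - <<'E'
from h import *
snap('wrist','w1'); snap('scene','s1'); print(observe()['t'],observe()['ee_pos'],observe()['tool_rot'])
E
```

```text
2.375 [0.54367276 0.16431784 0.27048378] [ -63.88370275   89.98566481 -114.37206708]
```

View pics/w1.png

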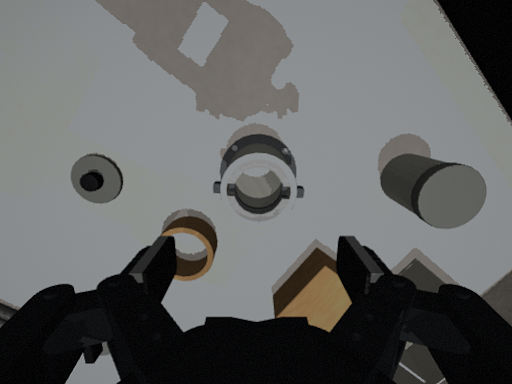

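The wrist view shows the mouth near (259,188), with index tabs at (217,187) and (299,191).

```bash
python3 - <<'E'
from h import *
c=load('w1'); im=c['image']; P=cloud(c); z=P[...,2]
g=im.max(2)
m=((z>.1)&(z<.125)).astype(np.uint8); k=np.zeros_like(m); k[135:235,200:315]=1; m&=k
cs,h=cv2.findContours(m,cv2.RETR_CCOMP,cv2.CHAIN_APPROX_NONE)
for i,q in enumerate(cs):
    if len(q)>40: print(len(q),*fitcircle(onplane(c,q[:,0],.11)),h[0][i][3])
# bright rim
mb=((g>95)&(k>0)).astype(np.uint8)
print('rim z',np.median(z[(m>0)]), 'lum',np.median(g[m>0]))
d=((g<60)&(k>0)).astype(np.uint8)
for u0,u1,v0,v1 in((208,223,178,198),(292,308,180,202)):
    s=np.zeros_like(d); s[v0:v1,u0:u1]=d[v0:v1,u0:u1]
    v,u=np.nonzero(s); print('tab',len(u),u.mean(),v.mean(),np.median(z[s>0]),u.min(),u.max(),v.min(),v.max())
cv2.imwrite('pics/w1z.png',cv2.cvtColor(cv2.resize(im[135:235,200:315],None,fx=6,fy=6,interpolation=cv2.INTER_CUBIC),cv2.COLOR_RGB2BGR))
E
```

```text
236 [0.55485133 0.15591475] 0.04533376605048285 -1
156 [0.55453528 0.15634419] 0.029773386450119867 0
rim z 0.10991744760665789 lum 141.0
tab 14 217.28571428571428 183.28571428571428 0.10773434626999748 214 220 182 192
tab 15 299.4 187.06666666666666 0.1066879244687246 297 302 186 188
```

View pics/w1z.png

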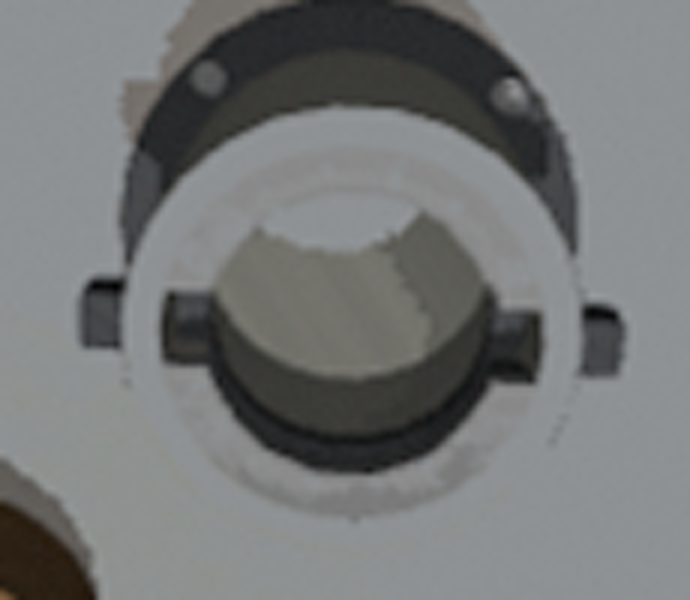

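```bash
python3 - <<'E'
from h import *
c=load('w1')
f=lambda q:(np.array(q)+.5)/6-.5+[200,135]
for a,b,zz in (((102,318),(605,341),.108),((188,328),(516,347),.106),((163,293),(542,313),.11),((163,362),(542,382),.11)):
    w=onplane(c,f([a,b]),zz); d=w[1]-w[0]; print(np.degrees(np.arctan2(d[1],d[0])),np.linalg.norm(d),w.mean(0))
c=load('scene0'); P=cloud(c); z=P[...,2]
k=np.zeros(z.shape,np.uint8); k[135:175,262:305]=1
m=((z>.1)&(z<.125)).astype(np.uint8)&k; print(np.median(z[m>0]))
cs,h=cv2.findContours(m,cv2.RETR_CCOMP,cv2.CHAIN_APPROX_NONE)
for i,q in enumerate(cs):
    if len(q)>30: print(len(q),*fitcircle(onplane(c,q[:,0],.11)),h[0][i][3])
f=lambda q:(np.array(q)+.5)/8-.5+[255,130]
w=onplane(c,f([(110,180),(370,157)]),.1);d=w[1]-w[0];print(np.degrees(np.arctan2(d[1],d[0])),np.linalg.norm(d),w.mean(0))
k[:]=0;k[230:280,175:235]=1
g=c['image'].max(2)
m=((z>.042)&(z<.065)).astype(np.uint8)&k; q=P[m>0]; print('bar scene',q.mean(0),cv2.minAreaRect(q[:,:2].astype(np.float32)))
m=((z>.012)&(z<.03)).astype(np.uint8)&k; 
cs,h=cv2.findContours(m,cv2.RETR_EXTERNAL,cv2.CHAIN_APPROX_NONE)
q=max(cs,key=len); print('disc scene',fitcircle(onplane(c,q[:,0],.022)))
c=load('top0'); P=cloud(c); z=P[...,2]; k[:]=0;k[185:235,305:360]=1
m=((z>.012)&(z<.065)).astype(np.uint8)&k; cs,h=cv2.findContours(m,cv2.RETR_EXTERNAL,cv2.CHAIN_APPROX_NONE)
q=max(cs,key=len); print('disc top',fitcircle(onplane(c,q[:,0],.022)))
E
```

```text
36.841012826057806 0.09762449959695574 [0.55491703 0.15576106 0.108     ]
36.11314210677066 0.06421489792552484 [0.5560615  0.15388348 0.106     ]
36.43695504026622 0.07276651533281046 [0.55101003 0.16009381 0.11      ]
36.40108085813527 0.07365668053852328 [0.55984149 0.14945055 0.11      ]
0.10869286802751638
83 [0.55699336 0.14606779] 0.048013258588758274 -1
43 [0.55645704 0.14755489] 0.02630882084763253 0
36.34997222891779 0.09972575621391418 [0.55443067 0.15688634 0.1       ]
bar scene [ 0.52174493 -0.25137319  0.05068664] ((0.5192463994026184, -0.2481408715248108), (0.015841390937566757, 0.06402192264795303), 39.565792083740234)
disc scene (array([ 0.51986106, -0.24898133]), np.float64(0.038738158058709726))
disc top (array([ 0.51952826, -0.24475663]), np.float64(0.04479220122786615))
```

```bash
python3 - <<'E'
from h import *
goto([.5196,-.245,.18],39.7)
E
```

```text
shift [  90.6 -279.   300.5] rot [-0.19  0.01  0.01]
```

Call:
jog_arm:
  series:
    - [6,-35,38,0,0,0]
    - [12,-70,76,0,0,0]
    - [18,-105,113,0,0,0]
    - [26,-140,150,0,0,0]
    - [40,-175,188,0,0,0]

```text
t: 3.0
ee_pos: [0.5283, -0.0936, 0.2309]
tool_rot: [27.8, 89.9, -22.7]
force: [0.4, 0.4, -0.2]
width: 0.0851
```

Call:
jog_arm:
  series:
    - [15,-30,32,0,0,0]
    - [30,-60,65,0,0,0]
    - [50,-104,112,0,0,0]
    - [50,-104,112,0,0,0]
    - [50,-104,112,0,0,0]

```text
t: 3.62
ee_pos: [0.5197, -0.2441, 0.1806]
tool_rot: [111.4, 90.0, 60.9]
force: [0.4, 0.6, -0.4]
width: 0.0853
```

```bash
python3 - <<'E'
from h import *
snap('wrist','w2'); print(observe()['t'],observe()['ee_pos'],observe()['tool_rot'])
goto([.5196,-.245,.028],39.7)
E
```

```text
3.675 [ 0.52004956 -0.2433794   0.18094365] [ 37.27935196  89.965097   -13.14101867]
shift [152.9  -1.4   0.9] rot [-0.12  0.03 -0.02]
```

View pics/w2.png

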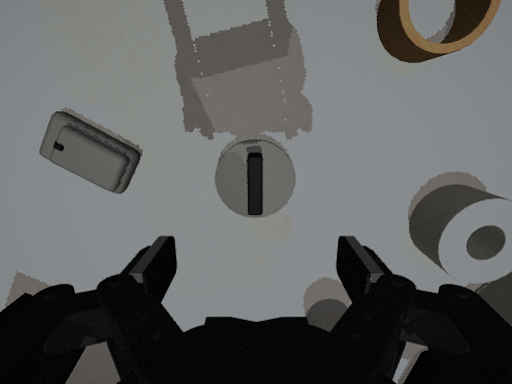

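The bar sits at about (255,184), centred between the fingers and upright in the picture.

```bash
python3 - <<'E'
from h import *
c=load('w2'); P=cloud(c); z=P[...,2]; k=np.zeros(z.shape,np.uint8); k[130:225,205:305]=1
m=((z>.042)&(z<.065)).astype(np.uint8)&k; cs,_=cv2.findContours(m,0,cv2.CHAIN_APPROX_NONE)
q=max(cs,key=len)[:,0]; print('bar',np.median(z[m>0]),cv2.minAreaRect(onplane(c,q,.052)[:,:2].astype(np.float32)))
m=((z>.012)&(z<.03)).astype(np.uint8)&k; cs,_=cv2.findContours(m,0,cv2.CHAIN_APPROX_NONE)
q=max(cs,key=len)[:,0]; print('disc',np.median(z[m>0]),*fitcircle(onplane(c,q,.022)))
E
```

```text
bar 0.052110831371901534 ((0.5189425349235535, -0.24486783146858215), (0.014860420487821102, 0.06382472813129425), 39.469993591308594)
disc 0.02233458741954228 [ 0.51983167 -0.2456179 ] 0.04511673713900245
```

Call:
jog_arm:
  series:
    - [45,-1,0,0,0,0]
    - [95,-1,0,0,0,0]
    - [135,-1,0,0,0,0]
    - [150,-1,0,0,0,0]
    - [153,-1,0,0,0,0]

```text
t: 4.3
ee_pos: [0.52, -0.244, 0.0279]
tool_rot: [17.6, 90.0, -32.7]
force: [-0.2, -0.6, 0.9]
width: 0.0848
```

Call:
jog_arm:
  series:
    - [0,0,0,0,0,0]
    - [0,0,0,0,0,0]
    - [0,0,0,0,0,0]
    - [0,0,0,0,0,0]
    - [0,0,0,0,0,0]
  gripper: 5
  force: 70

```text
t: 4.92
ee_pos: [0.5198, -0.2446, 0.0279]
tool_rot: [16.2, 89.9, -34.2]
force: [-0.5, 1.3, 4.9]
width: 0.0141
```

Call:
jog_arm:
  series:
    - [0,0,0,0,0,0]
    - [0,0,0,0,0,0]
    - [0,0,0,0,0,0]

```text
t: 5.3
ee_pos: [0.5198, -0.2446, 0.0279]
tool_rot: [15.5, 89.9, -34.9]
force: [-1.0, -0.3, 5.7]
width: 0.0148
```

```bash
python3 - <<'E'
from h import *
s=observe();print(s);p,R=tool(s);print('psi',np.degrees(np.arctan2(R[1,1],R[0,1])))
E
```

```text
{'t': 5.3, 'joints': array([-3.70029708e+01,  3.67382241e+01,  8.57119561e+01,  2.39531004e-03,
        5.74953505e+01, -7.66073519e+01]), 'joint_velocities': array([ 0.02830963, -0.13032781, -0.00550512,  0.03317526,  0.04578426,
       -0.05192046]), 'tau': array([-7.57876388e-02, -4.82780886e+01, -1.55747026e+01, -4.20479185e-02,
       -2.18281872e-01,  1.11109919e-03]), 'ee_pos': array([ 0.51975937, -0.24456598,  0.0278748 ]), 'tool_rot': array([ 15.51786314,  89.9454932 , -34.87904197]), 'force': array([-0.97961247, -0.28794666,  5.66133176]), 'moment': array([ 0.14195692,  0.08024119, -0.01277576]), 'width': 0.014807169345469147}
psi 39.603101572594355
```

Call:
jog_arm:
  series:
    - [-20,0,0,0,0,0]
    - [-60,0,0,0,0,0]
    - [-110,0,0,0,0,0]
    - [-155,0,0,0,0,0]
    - [-180,0,0,0,0,0]

```text
t: 5.92
ee_pos: [0.5197, -0.2445, 0.2095]
tool_rot: [13.5, 89.9, -36.9]
force: [1.1, 1.0, -2.2]
width: 0.0148
```

```bash
python3 - <<'E'
from h import *
print(observe()['force'],observe()['width']); goto([.5545,.1553,.21],126.4)
E
```

```text
[ 1.07866652  1.02466134 -2.17534114] 0.0148180784758792
shift [  -1.   281.7 -285.8] rot [-8.68e+01  1.30e-01  7.00e-02]
```

Call:
jog_arm:
  series:
    - [0,15,-15,-8,0,0]
    - [0,45,-46,-17,0,0]
    - [0,76,-77,-26,0,0]
    - [0,108,-110,-35,0,0]
    - [0,140,-142,-44,0,0]

```text
t: 6.55
ee_pos: [0.5365, -0.0442, 0.2069]
tool_rot: [169.4, 89.9, 163.3]
force: [1.9, -0.3, -1.5]
width: 0.0149
```

```bash
python3 - <<'E'
from h import *
goto([.5545,.1553,.20],126.4)
E
```

```text
shift [  7.  200.3  -3.4] rot [-4.251e+01 -5.000e-02 -3.000e-02]
```

Call:
jog_arm:
  series:
    - [1,45,0,-9,0,0]
    - [2,90,-1,-18,0,0]
    - [3,135,-2,-27,0,0]
    - [5,175,-3,-36,0,0]
    - [7,200,-3,-42.5,0,0]

```text
t: 7.18
ee_pos: [0.5558, 0.1552, 0.1997]
tool_rot: [141.8, 89.9, 178.2]
force: [0.2, 0.2, -2.0]
width: 0.0149
```

Call:
jog_arm:
  series:
    - [0,0,0,0,0,0]
    - [0,0,0,0,0,0]
    - [0,0,0,0,0,0]

```text
t: 7.55
ee_pos: [0.5562, 0.1524, 0.2003]
tool_rot: [-175.8, 90.0, -139.8]
force: [1.5, -0.1, -0.8]
width: 0.015
```

```bash
python3 - <<'E'
from h import *
goto([.5545,.1553,.20],126.4); s=observe(); print(s['ee_pos'],s['joints'].round(1),s['force'],s['t'])
snap('wrist','w3');snap('top','t3');snap('scene','s3')
E
```

```text
shift [0.3 3.3 0.3] rot [-0.42 -0.01  0.  ]
[0.55618954 0.15239886 0.20033252] [   3.6   25.8   73.    -0.    81.2 -122.4] [ 1.47891173 -0.06716148 -0.8288441 ] 7.55
```

View pics/w3.png

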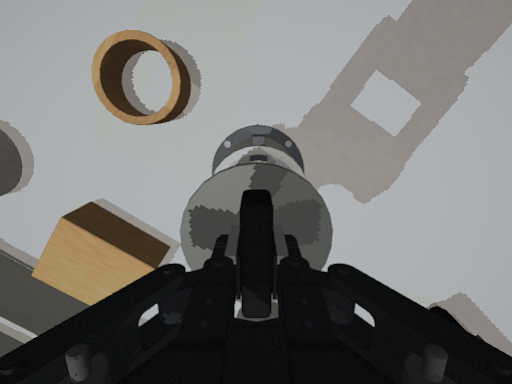

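View pics/s3.png

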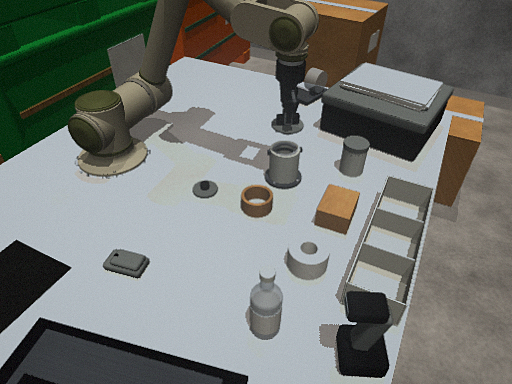

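```bash
python3 - <<'E'
from h import *
c=load('w3'); P=cloud(c); z=P[...,2]; k=np.zeros(z.shape,np.uint8); k[150:290,170:345]=1
m=((z>.185)&(z<.203)).astype(np.uint8)&k; print('disc z',np.median(z[m>0]))
cs,_=cv2.findContours(m,0,cv2.CHAIN_APPROX_NONE); q=max(cs,key=len)[:,0]
w=onplane(c,q,.194); q2=q[(q[:,1]<235)]; w=onplane(c,q2,np.median(z[m>0]))
w=w
for _ in range(4):
    o,r=fitcircle(w); e=abs(np.hypot(*(w[:,:2]-o).T)-r); w=w[e<max(.0015,np.median(e)*2)]
print('disc',len(w),o,r,'tcp',tool()[0])
# bar top
m=((z>.21)&(z<.24)).astype(np.uint8); m[:185]=0; m[325:]=0;m[:,:235]=0;m[:,280:]=0
dark=m.copy(); us=[]
for v in range(195,232):
    u=np.nonzero(dark[v])[0]
    if len(u)>5: us.append((u.mean(),v))
us=np.array(us); w=onplane(c,us,.224); d=np.polyfit(w[:,0],w[:,1],1); print('bar ang',np.degrees(np.arctan(d[0])),len(us), us[0],us[-1])
s=observe();print(s['ee_pos'],s['tool_rot']);R=tool(s)[1];print(np.degrees(np.arctan2(R[1,1],R[0,1])), R[:,0])
# top
c=load('t3'); 
cv2.imwrite('pics/t3z.png',cv2.cvtColor(cv2.resize(c['image'][130:260,120:260],None,fx=4,fy=4),cv2.COLOR_RGB2BGR))
E
```

```text
disc z 0.19474577076814878
disc 352 [0.54371546 0.14424459] 0.02984875556226506 tcp [0.55619865 0.152721   0.20039735]
bar ang 35.96056680733821 37 [257.18181818 195.        ] [257. 231.]
[0.55619865 0.152721   0.20039735] [-98.54871369  89.99721671 -62.52123354]
126.02748016766338 [ 2.24146800e-05 -4.30971876e-05 -9.99999999e-01]
```

View pics/t3z.png

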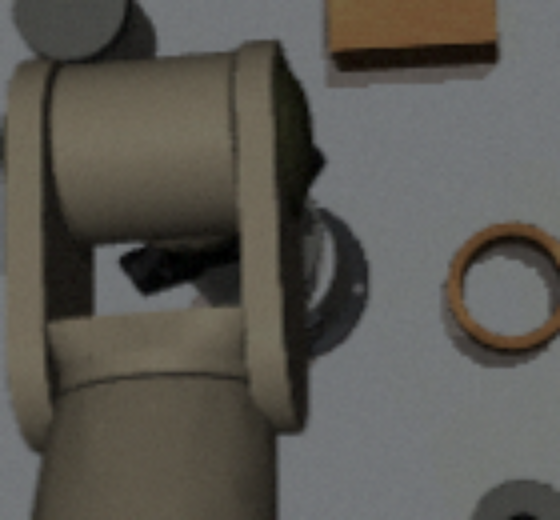

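```bash
python3 - <<'E'
from h import *
c=load('w3'); P=cloud(c); z=P[...,2]
m=((z>.185)&(z<.203)); pts=[]
for v in range(172,245):
    u=np.nonzero(m[v,170:345])[0]+170
    if len(u): pts+=[(u[0]-.5,v),(u[-1]+.5,v)]
for u in range(215,300):
    v=np.nonzero(m[150:230,u])[0]
    if len(v): pts.append((u,v[0]+149.5))
w=onplane(c,pts,.1945)
for _ in range(6):
    o,r=fitcircle(w); e=abs(np.hypot(*(w[:,:2]-o).T)-r); w=w[e<max(.001,np.median(e)*2)]
print(len(pts),len(w),o,r)
E
```

```text
231 231 [0.5563887  0.15349226] 0.045242750045273686
```

Call:
jog_arm:
  series:
    - [12,2.6,-0.2,-0.4,0,0]
    - [30,2.6,-0.2,-0.4,0,0]
    - [45,2.6,-0.2,-0.4,0,0]
    - [55,2.6,-0.2,-0.4,0,0]
    - [55,2.6,-0.2,-0.4,0,0]

```text
t: 8.32
ee_pos: [0.5542, 0.1553, 0.1446]
tool_rot: [147.2, 89.9, -176.3]
force: [-0.3, -0.9, -1.1]
width: 0.0149
```

Call:
jog_arm:
  series:
    - [0,0,0,0,0,0]
    - [0,0,0,0,0,0]

```text
t: 8.57
ee_pos: [0.5547, 0.1554, 0.1459]
tool_rot: [-32.3, 89.9, 4.2]
force: [-0.6, 0.2, -1.3]
width: 0.0146
```

```bash
python3 - <<'E'
from h import *
snap('scene','s4');c=snap('wrist','w4');s=observe();R=tool(s)[1];print(s['ee_pos'],np.degrees(np.arctan2(R[1,1],R[0,1])),s['force'])
P=cloud(c); z=P[...,2]
m=((z>.13)&(z<.148)); pts=[]
for v in range(172,245):
    u=np.nonzero(m[v,170:345])[0]+170
    if len(u): pts+=[(u[0]-.5,v),(u[-1]+.5,v)]
for u in range(215,300):
    v=np.nonzero(m[150:230,u])[0]
    if len(v): pts.append((u,v[0]+149.5))
w=onplane(c,pts,.1395)
for _ in range(6):
    o,r=fitcircle(w); e=abs(np.hypot(*(w[:,:2]-o).T)-r); w=w[e<max(.001,np.median(e)*2)]
print(len(pts),len(w),o,r)
c=load('s4');cv2.imwrite('pics/s4z.png',cv2.cvtColor(cv2.resize(c['image'][90:200,235:335],None,fx=5,fy=5,interpolation=cv2.INTER_CUBIC),cv2.COLOR_RGB2BGR))
E
```

```text
[0.55462069 0.15533878 0.14572789] 126.50496365750259 [ 0.09002997  0.60612083 -1.27215108]
231 231 [0.55504291 0.15657451] 0.04539041633945947
```

View pics/s4z.png

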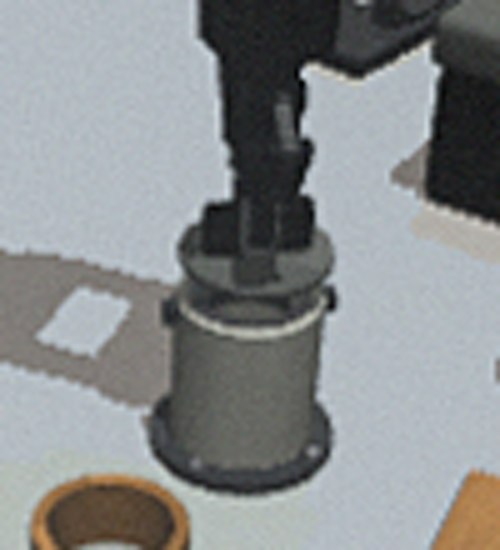

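View pics/w4.png

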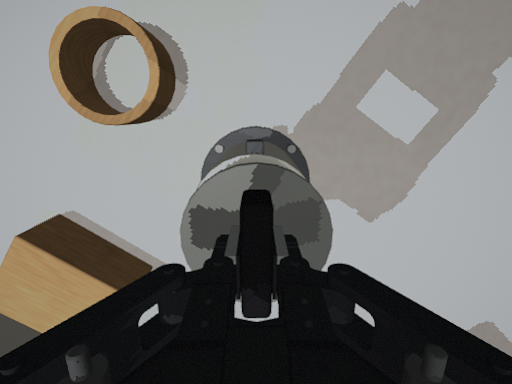

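The lid sits level and centred just above the rim, so I lower it in small steps while watching the force.

Call:
jog_arm:
  series:
    - [3,0,0,0,0,0]
    - [6,0,0,0,0,0]
    - [9,0,0,0,0,0]
    - [12,0,0,0,0,0]
    - [12,0,0,0,0,0]

```text
t: 9.3
ee_pos: [0.5544, 0.1553, 0.133]
tool_rot: [145.8, 90.0, -177.7]
force: [-0.2, -0.3, -2.3]
width: 0.015
```

Call:
jog_arm:
  series:
    - [3,0,0,0,0,0]
    - [6,0,0,0,0,0]
    - [8,0,0,0,0,0]
    - [10,0,0,0,0,0]
    - [10,0,0,0,0,0]

```text
t: 9.93
ee_pos: [0.5544, 0.1553, 0.1231]
tool_rot: [148.0, 90.0, -175.5]
force: [0.0, 0.1, -1.3]
width: 0.0145
```

Call:
jog_arm:
  series:
    - [1,0,0,0,0,0]
    - [1.5,0,0,0,0,0]
    - [2,0,0,0,0,0]
    - [2,0,0,0,0,0]

```text
t: 10.42
ee_pos: [0.5545, 0.1553, 0.1219]
tool_rot: [-41.8, 90.0, -5.3]
force: [-2.4, -1.4, 6.3]
width: 0.0147
```

Call:
jog_arm:
  series:
    - [-0.5,0,0,2,0,0]
    - [-0.5,0,0,6,0,0]
    - [-0.5,0,0,10,0,0]
    - [-0.5,0,0,15,0,0]
    - [-0.5,0,0,15,0,0]

```text
t: 11.05
ee_pos: [0.555, 0.1549, 0.122]
tool_rot: [-51.7, 89.9, -30.2]
force: [0.2, -3.7, 2.6]
width: 0.0148
```

```bash
python3 - <<'E'
from h import *
s=observe();R=tool(s)[1];print(s['ee_pos'],np.degrees(np.arctan2(R[1,1],R[0,1])),s['force'],s['moment'],s['joints'].round(1));snap('wrist','w5')
E
```

```text
[0.55497852 0.15487472 0.12196331] 111.48378062551045 [ 0.16801573 -3.70824795  2.64587211] [-0.633192   -0.17229971  0.01534661] [   3.8   30.    79.8   -0.    70.1 -107.6]
```

View pics/w5.png

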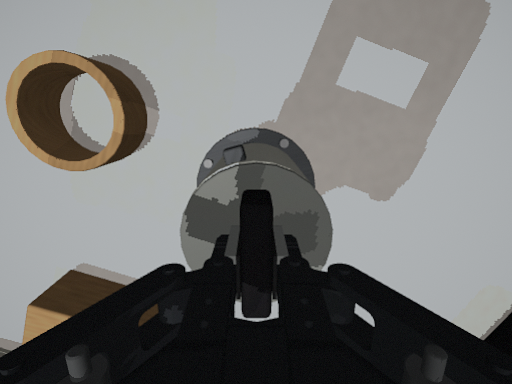

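The lid is seated and turns with the gripper; the index tab is now off to the left of the bar at (233,153).

Call:
jog_arm:
  series:
    - [0,0,0,5,0,0]
    - [0,0,0,10,0,0]
    - [0,0,0,15,0,0]
    - [0,0,0,19,0,0]
    - [0,0,0,22,0,0]

```text
t: 11.72
ee_pos: [0.5548, 0.1548, 0.122]
tool_rot: [-51.4, 89.9, -51.9]
force: [0.6, -4.5, 2.5]
width: 0.0146
```

Call:
jog_arm:
  series:
    - [0,0,0,4,0,0]
    - [0,0,0,8,0,0]
    - [0,0,0,8,0,0]
    - [0,0,0,8,0,0]

```text
t: 12.22
ee_pos: [0.5549, 0.1549, 0.122]
tool_rot: [-28.8, 89.9, -37.2]
force: [1.9, -5.4, 1.3]
width: 0.0146
```

```bash
python3 - <<'E'
from h import *
s=observe();R=tool(s)[1];print(s['t'],s['ee_pos'],np.degrees(np.arctan2(R[1,1],R[0,1])),s['force'],s['moment'],s['width']);c=snap('wrist','w6');snap('scene','s6')
P=cloud(c); z=P[...,2]
m=((z>.138)&(z<.16)); us=[]
for v in range(195,232):
    u=np.nonzero(m[v,235:280])[0]+235
    if len(u)>5: us.append((u.mean(),v))
w=onplane(c,us,.146); d=w[-1]-w[0]; print('bar ang',np.degrees(np.arctan2(*np.polyfit(w[:,0],w[:,1],1)[:1],1)),len(us),us[0],us[-1])
m=((z>.105)&(z<.128)); print('disc z',np.median(z[170:230,190:240][m[170:230,190:240]]))
pts=[]
for v in range(172,245):
    u=np.nonzero(m[v,170:345])[0]+170
    if len(u): pts+=[(u[0]-.5,v),(u[-1]+.5,v)]
w=onplane(c,pts,.116);
for _ in range(6):
    o,r=fitcircle(w); e=abs(np.hypot(*(w[:,:2]-o).T)-r); w=w[e<max(.001,np.median(e)*2)]
print(o,r)
c=load('s6');cv2.imwrite('pics/s6z.png',cv2.cvtColor(cv2.resize(c['image'][90:200,235:335],None,fx=5,fy=5,interpolation=cv2.INTER_CUBIC),cv2.COLOR_RGB2BGR))
E
```

```text
12.225 [0.55493437 0.1548788  0.12196578] 81.59291532225188 [ 1.87036614 -5.37164689  1.34369443] [-0.85225727 -0.19163688  0.08550317] 0.014610233522476153
bar ang -9.44785520379594 33 (np.float64(258.11764705882354), 199) (np.float64(256.0), 231)
disc z 0.11638068244211135
[0.55558138 0.15533155] 0.04537019933944379
```

View pics/w6.png

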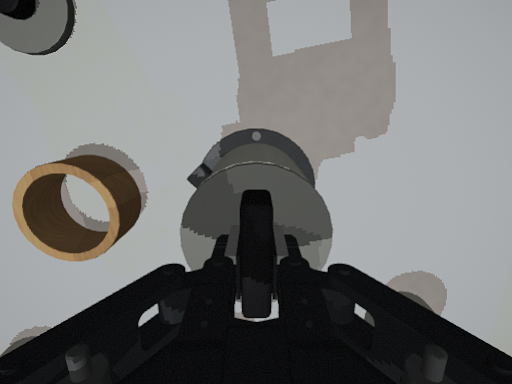

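View pics/s6z.png

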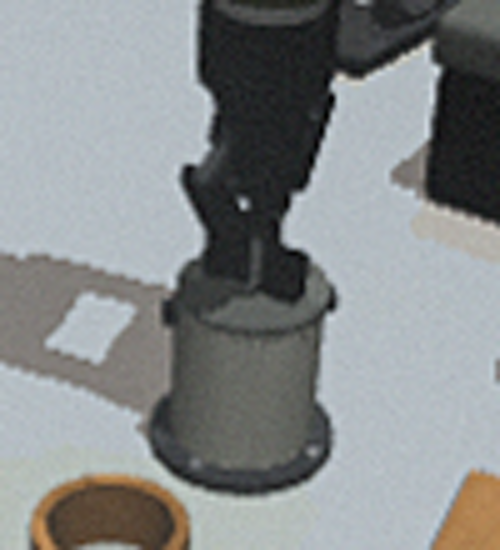

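Call:
jog_arm:
  series:
    - [0,0,0,0,0,0]
    - [0,0,0,0,0,0]
    - [0,0,0,0,0,0]
    - [0,0,0,0,0,0]
    - [0,0,0,0,0,0]

```text
t: 12.95
ee_pos: [0.5549, 0.1549, 0.122]
tool_rot: [-28.4, 89.9, -36.8]
force: [1.4, -5.7, 2.3]
width: 0.0149
```

```bash
python3 - <<'E'
from h import *
c=snap('wrist','w7'); s=observe();R=tool(s)[1];print(s['t'],s['ee_pos'],np.degrees(np.arctan2(R[1,1],R[0,1])),s['force'],s['width'])
P=cloud(c); g=c['image'].max(2); z=P[...,2]
m=((z>.138)&(z<.16)); us=[]
for v in range(200,230):
    u=np.nonzero(m[v,235:280])[0]+235
    if len(u)>5: us.append((u.mean(),v))
w=onplane(c,us,.146); print('bar ang',np.degrees(np.arctan(np.polyfit(w[:,0],w[:,1],1)[0])))
q=P[165:190,185:215].reshape(-1,3); q=q[(q[:,2]>.085)&(q[:,2]<.111)]; r=np.hypot(q[:,0]-.5548,q[:,1]-.1555); q=q[(r>.046)&(r<.056)]
print(len(q),np.degrees(np.arctan2(*(q.mean(0)[:2]-[.5548,.1555])[::-1])))
d=np.abs(load('top0')['image'].astype(int)-snap('top','t7')['image']).max(2)
for n,(u,v) in dict(plain=(251,263),sealed=(140,133),tape=(248,202),bottle=(364,133),carton=(222,128),mouse=(368,265),label=(291,136)).items(): print(n,(d[v-22:v+22,u-22:u+22]>50).sum())
E
```

```text
13.0 [0.55492992 0.1548746  0.12197294] 81.59095490188909 [ 0.74482935 -5.38010369  1.35657699] 0.014603002717057573
bar ang -8.721351941278876
289 -144.76782861306827
plain 0
sealed 0
tape 0
bottle 0
carton 0
mouse 0
label 0
```

```bash
python3 -c "
from plant import sign_off; print(sign_off())"
```

```text
the job is handed in; nothing more can be done
None
```

The lid is in the canister, turned about 45° clockwise, and the gripper was still holding it there when I handed in at about 13 s.

**What I did:** I gripped the lid by its bar at 70 N and carried it over the tape roll. I lined it up with the notches (canister x at about 36.4°) and lowered it until it touched the rim, which added about 8 N. I then turned it 45° and held it.

**Last checks:**
- **Seating:** the top of the disc measured 116.4 mm above the bench, against 116 mm expected when fully down.
- **Angle:** the tool turned 44.9°. The bar in the wrist picture stood at −8.7°, about 45° from the notches, though an earlier reading gave −9.4° (about 46°). That is short of the 52° where rubbing starts.
- **Hold:** the tool angle did not change over the last half second or so.
- **Other things:** none of the seven bystanders shows any change between the first and last top pictures.

**Disagreements:**
- **Notch axis:** one late check, on a partly hidden tab, put the canister's x at 35.2° instead of 36.4°. The turn would then be about 44°.
- **Canister centre:** the top and wrist cameras differed by about 2 mm, and the scene camera's circle fit was off by up to 10 mm, so I did not use it. The lid still went in without snagging.
- **Vent ring:** its angle could not be read directly.

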